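# Clip the free end of a gel cassette

## Robot

A 6-joint arm with a two-finger parallel gripper is mounted at the origin on the work surface. World frame = base frame: x ahead of the robot, y to its left, z up, the work surface at z = 0. Lengths are in m, angles in rad, forces in N, time in s.
With the tool pointing down it reaches from about 0.3 to 0.85 m from the base axis. Payload 5.4 kg.
Tool frame: the origin (TCP) lies between the finger pads; the fingertips stand 8 mm ahead of it and the grasp point (between the pads) lies 11 mm behind it; z points along the fingers, y is the direction in which the jaws open and shut (so a half turn about z gives the same grasp; the last joint's range is limited). The gripper opens to 85 mm and grips with 20 to 120 N. Pads are 22 mm wide; open, the fingers measure 114 mm over their backs; the gripper's body (76 mm by 85 mm) begins 54 mm behind the grasp point. The pads swing forward as they close: fully open they stand 13 mm farther back than shut.
Start: joints at [0.93, 0.158, 1.597, -0, 1.386, -0.21], TCP at [0.24, 0.522, 0.239] pointing down, gripper open.
Joint ranges: [-2.91, 2.91], [-0.94, 2.29], [0.18, 2.7], [-1.29, 4.43], [0.17, 2.64], [-3, 3]. Speed limits (rad/s): [2.57, 2.57, 3.14, 3.14, 3.14, 3.14].

## Interface

Orientations are given as a unit quaternion [x, y, z, w].
In Python, from station import * gives the robot as it stands.
- The arm moves only by the tool send_rows, never from a script. Its argument "plan" is a list of rows, each an object of numbers: "dx", "dy", "dz": the shift along the tool's x, y, z in cm; "turn": the turn about the tool's z in degrees; "jaw": the finger opening in cm, from 0 to 8.54. A call has 1 to 5 rows; each row is the pose to reach, as a shift and turn from the pose commanded when the call began, along the tool's axes at that moment; what a row does not reach only later rows make up. A row lasts 1/10 s, in which the tool goes at most 50 mm and 8.59 degrees, less where a joint would pass 70% of its speed; a pose out of reach is approached as far as the arm can. A call with a gripper value outside its range is refused whole. The fingers move at their own pace and stop on an object; the grip force is fixed at half the most. Time passes only in rows, so rows that repeat a pose let the fingers close. It gives the time, the measured TCP pose, the force and the opening at its end, in the units of the state.
- get_state(): the state, without advancing time (a new reading comes with each control period).
- grab_frame(name): name is "scene" or "top"; returns the picture (384x512x3 uint8, red, green, blue); there is no depth.
- camera_params(name): a dict with "fov_y" (degrees; the focal length in pixels is half the picture's height over the tangent of half this angle, whatever the lens; pixels are square), "cx", "cy" (the principal point, pixels), "origin" and "orientation" of the camera in the world. Camera axes: x right, y up, looking along -z (the intrinsics and any distortion apply to the point x, -y, -z); pixel columns grow to the right and rows downward; lengths in m; the calibration is good to about 2 mm. A picture is of the moment at which its call begins. camera_params takes no time and is no camera call.
- close_job(): hands the job in, once; it reports no verdict.
The state is a dict: "time": time; "joints": joint angles; "joint_vel": joint speeds; "tau": joint torques, N m; "tool_pos": TCP position; "ee_rot": TCP orientation; "contact_force": force on the tool from outside, world axes, zero at the start; "wrist_torque": the same for the moment, N m; "finger_gap": finger opening in m.
Only numpy, scipy, OpenCV 4.12 (cv2) and the standard library are available. Lean on these libraries where they do the work, as an engineer would, in place of code of your own. Each camera call takes 0.05 s, during which the arm holds its last target. There are 200 camera calls.

## Task

A gel-casting cassette leans in its stand with one end of its top edge already held by a spring clip. Squeeze the spare spring clip on the storage rail open and lift it off the rail, keep it open while you bring it well down over the cassette's top edge at the free end (on the empty dark pad), and let it close flat and square on the cassette there. Leave everything else where it is.

Things in the scene. Friction and masses are not known exactly. Their poses are not given: they have to be found in the camera images.
- clip: spare spring clip, bare steel with dark jaw pads, like a big clothes peg: 112 mm tall, 40 wide, 0.11 kg; two mirror-image levers, works either way round. Starts closed on the rail's fin, jaws down, hinge axis 12 mm above the fin's top. Origin on the hinge axis, mid-width; y along the hinge, z towards the tails, x across the clamped plate. The frame belongs to the +x lever
- clip_tails (a point): middle of the clip between its tails, 42 mm above the hinge axis: grip here, pinching along clip x. Tails are flat, 36 mm wide, end 62 mm above the hinge; closed on 12 mm they splay 13 degrees each side, 51 mm over the tips. Squeezed fully they are parallel, 24 mm over their outsides, centred on the hinge. Takes 5 N to begin, 12 N fully open; a 40 N grip holds it
- clip_mouth (a point): between the two jaw tips, 50 mm below the hinge axis. Flat jaw pads run from 26 to 50 mm below the hinge, 40 mm wide. Fully open each lever turns 13 degrees from the middle plane: the jaws then clear 24 mm at the top of the pads, 35 mm at the mouth. The hinge tube (7 mm radius) is the stop at the throat
- clip_jaw (a joint): opening angle between the clip's two levers, rad: 0 when closed on a 12 mm plate (rail fin or cassette), 0.46 fully open, -0.1 when closed on nothing; a spring closes it
- rail: grey fixed storage rail: base 80 x 170 mm with an upright aluminium fin 12 mm thick, 150 mm long along its y, top 95 mm above the table. Origin under the middle of the base, z up
- cassette: gel cassette: white ceramic plates, 12 mm thick in all (x), 210 wide (y), 120 high (z), fixed in a grey stand (base 170 x 250 mm, covers its lower 55 mm), leaning 32 degrees from upright, roughly towards the robot. Origin mid-thickness at the middle of its bottom edge; z up in the plates' plane to the top edge at z = 120 mm, x normal to the plates, y along the edge
- free_end: the empty place for the clip: a thin dark rubber pad 46 mm wide wrapped over the cassette's top edge, 70 mm from the cassette's middle on the end with no clip. Origin on the top edge, mid-thickness and mid-pad; y along the edge, z vertical (this frame does not lean)
- fitted: the clip already fixed on the other end of the top edge, 70 mm from the middle, same shape as the spare one; leaning with the cassette, its tails reach 72 mm beyond the edge, about 190 mm above the table: carry the spare clip clear of it. Origin on the top edge below its hinge (122 mm above the table), y along the edge, z vertical. It cannot move
- vial: bystander: small closed jar, 38 mm across, 65 mm high, between rail and stand; origin under its centre
- pipette: bystander: pipette lying on the table, about 250 mm long along its x, 25 mm high; origin on the table below its middle
- comb: bystander: flat white gel comb, 130 mm along y, 55 mm wide, 5 mm thick; origin under its back bar
- tipbox: bystander: closed pipette-tip box, 85 x 120 x 70 mm; origin under its centre
- reagent: bystander: amber bottle, 66 mm across, 150 mm high; origin under its centre
- beaker: bystander: clear beaker, 72 mm across, 85 mm high; origin under its centre
Mind the look-alikes: they are no part of the job. What is shaped like the rail but green is not meant. What is shaped like the clip but turquoise is not meant.

How it is judged:
By the outcome, as a careful person would: the job done as asked, in the order asked, and still so for the second after the job is handed in, with the robot touching nothing.
It also fails if it takes over 42 s, if anything falls off the work surface, if the arm or the gripper's body presses on something with over 40 N, if the wrist force passes 120 N, or if a joint passes its speed limit or range.

## Working session

There is one attempt and no reset: what is moved stays moved. The work goes in short steps, Python scripts to look and compute and a tool call to move; the robot and the scene stay as the last step left them, time stands still between calls to the robot, and variables do not carry over. Pictures are saved under pics/ and viewed, about 8 in all and at most 12, crops included, and the job is handed in when it is done.

Besides the shell and the picture viewer there is one more tool, called after "Emit:" by a JSON object that holds its "name" and its "arguments", one argument or row to a line. send_rows: Moves the arm, as the interface text tells. Its arguments: {"type":"object","properties":{"plan":{"type":"array"}},"required":["plan"]}

```bash
ls; mkdir -p pics; python3 - <<'E'
from station import *
import cv2
for n in("scene","top"):
    cv2.imwrite(f"pics/{n}0.png",cv2.resize(grab_frame(n)[:,:,::-1],(800,600),interpolation=cv2.INTER_CUBIC)); print(n,camera_params(n))
print(get_state())
E
```

```text
pics
scene {'fov_y': 44.339683803158394, 'cx': 260.4144067932995, 'cy': 188.77661947873344, 'origin': array([ 1.03462814, -0.5583409 ,  0.84184923]), 'orientation': array([0.37419672, 0.11816576, 0.2986649 , 0.86994997])}
top {'fov_y': 55.90843695939555, 'cx': 255.56779150280624, 'cy': 193.124199801718, 'origin': array([0.44177169, 0.05332231, 0.88793993]), 'orientation': array([ 0.05946901, -0.05050436, -0.7026614 ,  0.70723384])}
{'time': 0.1, 'joints': array([ 9.29912115e-01,  1.58994702e-01,  1.59813273e+00,  9.96949570e-06,
        1.38621133e+00, -2.10076036e-01]), 'joint_vel': array([-0.00113692, -0.00146153, -0.00242551, -0.00097928, -0.00078398,
        0.00129379]), 'tau': array([-5.54082708e-04, -3.96991038e+01, -3.32338428e+01, -2.44761422e-04,
        4.19884498e-03, -2.73821371e-05]), 'tool_pos': array([0.23979626, 0.52201617, 0.23839724]), 'ee_rot': array([ 2.13743012e-01,  9.76889535e-01, -7.93192173e-04, -3.64823194e-04]), 'contact_force': array([ 0.46913912, -0.41091419, -0.73141585]), 'wrist_torque': array([-0.02344105,  0.03303595, -0.0459364 ]), 'finger_gap': 0.08549824305315268}
```

View pics/scene0.png

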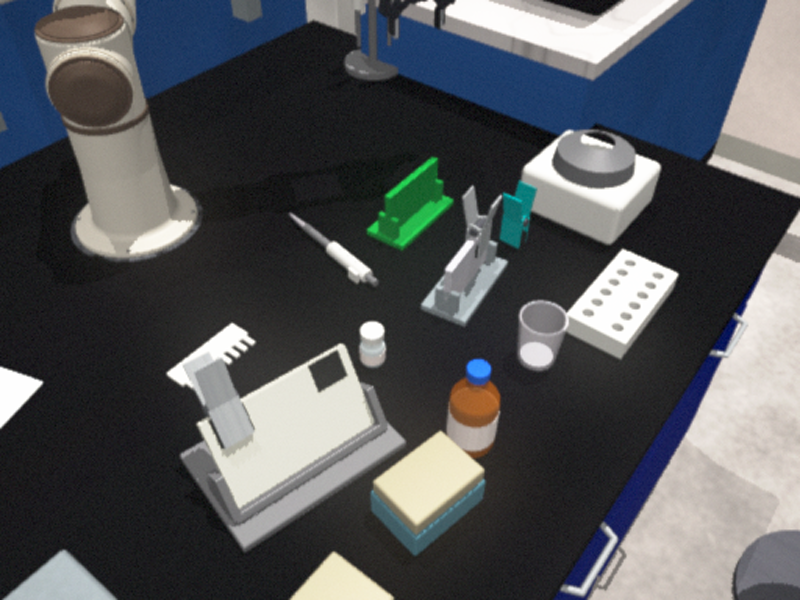

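View pics/top0.png

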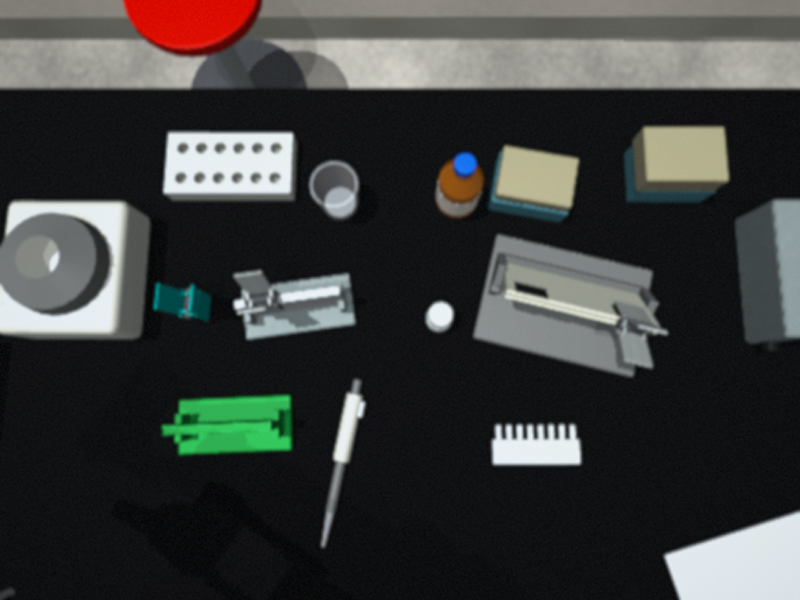

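Possible targets, in top-view pixels at 800x600:
- Steel clip on the grey rail at (258,290). It is at (480,225) in the scene view.
- Turquoise clip lying at (180,300).
- Fitted clip on the cassette at (630,330).
- Green rail at (235,425).

I choose the steel clip on the grey rail. The free pad is at top (530,291), scene (328,370). Next is a close crop.

```bash
cat > h.py <<'E'
import numpy as np, cv2
from station import *
from scipy.spatial.transform import Rotation as R
def P(n):
    c=camera_params(n); return c,192/np.tan(np.radians(c['fov_y']/2)),R.from_quat(c['orientation'])
def proj(n,X):
    c,f,r=P(n); q=r.inv().apply(np.atleast_2d(X)-c['origin'])
    return np.c_[c['cx']+f*q[:,0]/-q[:,2], c['cy']-f*q[:,1]/-q[:,2]]
def crop(n,x,y,w,h,s,img=None):
    im=(grab_frame(n) if img is None else img)[y:y+h,x:x+w,::-1]
    o=cv2.resize(im,None,fx=s,fy=s,interpolation=cv2.INTER_CUBIC)
    for i in range(x-x%10+10,x+w,10): cv2.putText(o,str(i),((i-x)*s,8),0,.3,(0,255,255)); cv2.line(o,((i-x)*s,10),((i-x)*s,16),(0,255,255))
    for i in range(y-y%10+10,y+h,10): cv2.putText(o,str(i),(0,(i-y)*s),0,.3,(0,255,255)); cv2.line(o,(18,(i-y)*s),(24,(i-y)*s),(0,255,255))
    return o
E
python3 - <<'E'
from h import *
t=grab_frame("top");s=grab_frame("scene")
cv2.imwrite("pics/a.png",np.hstack([crop("top",145,165,90,60,1*4,t)[:, :360],crop("scene",260,110,90,100,4,s)[:240]]) if 0 else cv2.resize(crop("top",145,165,90,60,8,t),None,fx=1,fy=1))
cv2.imwrite("pics/b.png",crop("scene",260,110,75,100,6,s))
cv2.imwrite("pics/c.png",crop("top",295,140,140,105,5,t)[:525,:700])
cv2.imwrite("pics/d.png",crop("scene",110,200,155,115,5,s))
E
```

```text
(no output)
```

View pics/a.png

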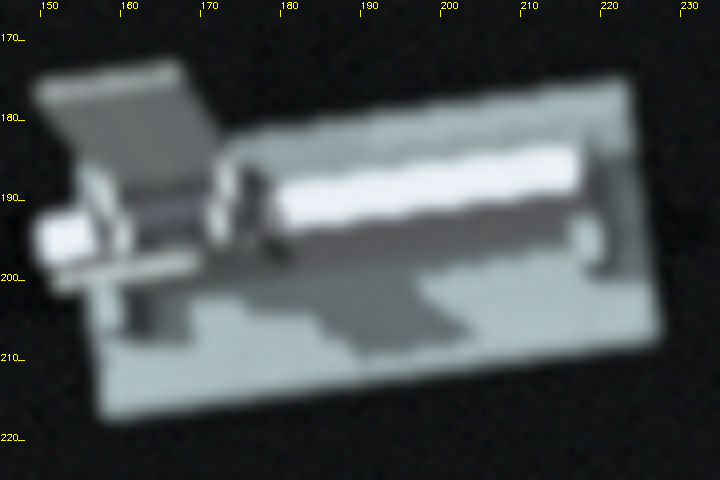

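View pics/b.png

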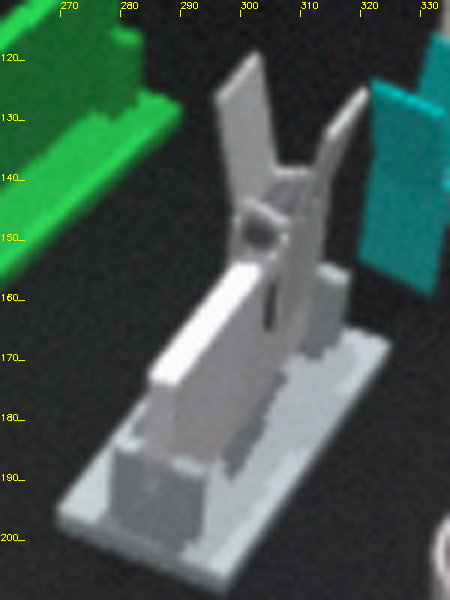

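View pics/c.png

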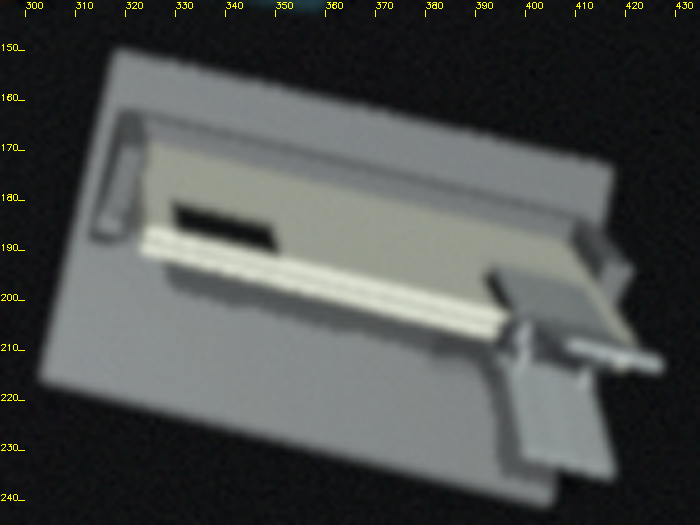

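View pics/d.png

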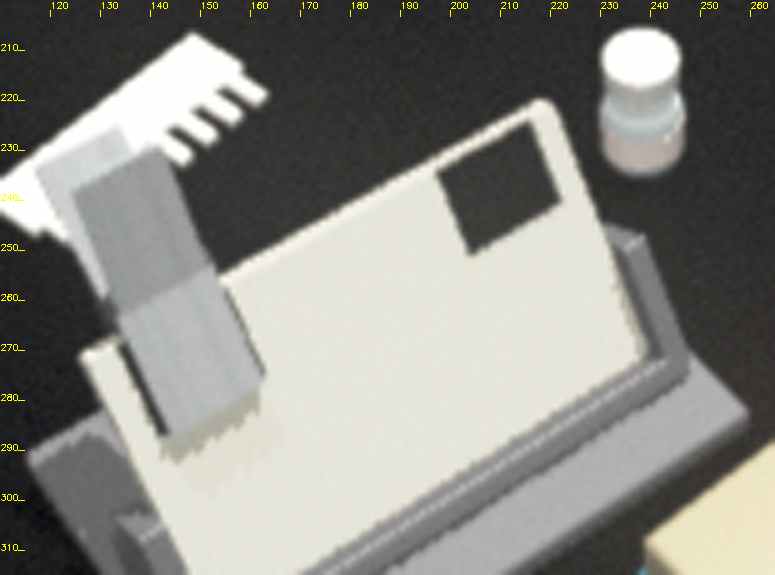

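The spare clip sits near the +y end of the grey rail. In raw pixels its tail tips are at top (149-168,174) and (152-170,198), and its levers are visible above the fin in the scene view. The pad is on the +y end of the cassette's upper face, with scene corners (197,234), (216,224), (222,240), (204,251). Now I'll fit the poses.

```bash
cat > fit.py <<'E'
from h import *
from scipy.optimize import least_squares
z3=np.array([0,0,1.])
def railpts(p):
    x,y,a,hb,s,yo=p; ex=np.array([np.cos(a),np.sin(a),0]);ey=np.array([-np.sin(a),np.cos(a),0]);o=np.array([x,y,0])
    W=lambda X,Y,Z:o+X*ex+Y*ey+Z*z3
    t=np.radians(13)
    tx=.0255; tz=.107+.060
    top=[W(.04,-.085,hb),W(-.04,-.085,hb),W(-.04,.085,hb),W(.006,-.075,.095),W(-.006,-.075,.095),W(.006,.075,.095),W(-.006,.075,.095),
      W(tx,s+.018,tz),W(tx,s-.018,tz),W(-tx,s+.018,tz),W(-tx,s-.018,tz)]
    sc=[W(-.006,-.075,.095),W(.006,-.075,.095),W(-.04,-.085,hb),W(.04,-.085,hb),W(.04,.085,hb),
      W(-tx,s-.018,tz),W(-tx,s+.018,tz),W(tx,s-.018,tz),W(tx,s+.018,tz)]
    return top,sc
rt=np.array([(223.7,174.5),(227.5,207.7),(158.1,217.5),(217.5,183.5),(217.5,188.7),(149.7,191.9),(149.7,197.7),(149.5,175.5),(167.5,173),(152,200),(169.5,198)])-.5
rs=np.array([(285,173.3),(289.7,173.8),(269.7,195.8),(297.5,206.7),(325,167.5),(295.8,126.2),(303,119.2),(315,132.5),(320.8,125)])-.5
def fr(p):
    t,s=railpts(p); return np.r_[(proj("top",t)-rt).ravel(),(proj("scene",s)-rs).ravel()]
r=least_squares(fr,[.45,.2,0,.01,.04,0],loss='soft_l1')
print("rail",r.x.round(4)); print(fr(r.x).reshape(-1,2).round(1).tolist())
def caspts(p):
    x,y,a,z,yf,zp,hz,bx,hb,m1,m2,m3,m4=p
    L=np.radians(32);h=np.array([np.cos(a),np.sin(a),0]);u=np.array([-np.sin(a),np.cos(a),0])
    zc=-h*np.sin(L)+z3*np.cos(L);n=h*np.cos(L)+z3*np.sin(L);o=np.array([x,y,z])
    W=lambda X,Y,Z:o+X*n+Y*u+Z*zc
    B=lambda X,Y:np.array([x,y,hb])+(bx+X)*h+Y*u
    top=[W(.006,m1,0),W(-.006,m2,0),W(.006,m3,0),W(-.006,m4,0),B(.085,.125),B(.085,-.125),B(-.085,.125),B(-.085,-.125)]
    sc=[W(.0065,yf-.023,-zp),W(.0065,yf+.023,-zp),W(.0065,yf+.023,-hz),W(.0065,yf-.023,-hz)]
    return top,sc
ct=np.array([(324.2,185.6),(323.4,191),(395,203.2),(394.4,207.6),(318,149.6),(417.6,173.6),(303,216),(405.6,241)])-.5
cs=np.array([(197.4,234.4),(216,224.4),(222.4,240.4),(204,251)])-.5
def fc(p):
    t,s=caspts(p); return np.r_[(proj("top",t)-ct).ravel(),(proj("scene",s)-cs).ravel(),(p[3]-.122)/.001,(p[4]-.07)/.003]
c=least_squares(fc,[.43,-.15,-.2,.122,.07,.003,.03,.03,.01,.1,.1,-.05,-.05],loss='soft_l1')
print("cas",c.x.round(4)); print(fc(c.x)[:-2].reshape(-1,2).round(1).tolist())
E
python3 fit.py
```

```text
rail [0.5738 0.2255 0.1489 0.0079 0.0333 0.    ]
[[-0.6, 0.6], [-0.3, -0.9], [0.3, -0.9], [-0.9, -1.0], [-0.3, -1.0], [0.2, 0.1], [0.7, -0.4], [0.3, -0.1], [-0.2, -0.1], [0.2, -0.1], [0.4, -0.6], [-0.6, -1.4], [-0.8, -0.2], [-0.9, -0.3], [-0.2, 0.2], [-0.3, 0.1], [-0.2, -0.8], [-1.0, -1.3], [-0.1, -0.6], [0.2, -0.9]]
cas [ 0.5499 -0.183  -0.2363  0.122   0.0709  0.0039  0.0419  0.029   0.0149
  0.1052  0.1035 -0.048  -0.0506]
[[-0.0, 0.1], [0.0, -0.1], [0.1, -0.5], [-0.1, 0.4], [0.0, 0.1], [0.2, -0.3], [-0.2, -0.0], [-0.3, 0.1], [-0.2, 0.3], [0.1, -0.3], [0.0, -0.1], [-0.1, 0.1]]
```

```bash
cat >> h.py <<'E'
def go(target,yaw,q=None,p=None):
    """shift in tool axes (cm) and turn (deg) so that TCP=target and tool y along +-yaw"""
    s=get_state(); p=s['tool_pos'] if p is None else p; r=R.from_quat(s['ee_rot'])
    d=r.inv().apply(np.array(target)-p)*100
    yv=r.inv().apply([np.cos(yaw),np.sin(yaw),0]); a=np.degrees(np.arctan2(-yv[0],yv[1])); a=(a+90)%180-90
    print("shift",d.round(2),"turn",a.round(2)); return d,a
E
python3 - <<'E'
from h import *
go([.569,.2584,.238],.1489)
print(R.from_quat(get_state()['ee_rot']).as_matrix().round(3))
E
```

```text
shift [-40.92 -10.22   0.07] turn 56.78
[[-0.909  0.418 -0.001]
 [ 0.418  0.909 -0.001]
 [ 0.    -0.001 -1.   ]]
```

Emit:
{"name": "send_rows", "arguments": {
  "plan": [
    {"dx": -40.9, "dy": -10.2, "dz": 0, "turn": 56.8, "jaw": 8.5},
    {"dx": -40.9, "dy": -10.2, "dz": 0, "turn": 56.8, "jaw": 8.5},
    {"dx": -40.9, "dy": -10.2, "dz": 0, "turn": 56.8, "jaw": 8.5},
    {"dx": -40.9, "dy": -10.2, "dz": 0, "turn": 56.8, "jaw": 8.5},
    {"dx": -40.9, "dy": -10.2, "dz": 0, "turn": 56.8, "jaw": 8.5}
  ]
}}

```text
time: 0.7
tool_pos: [0.4364, 0.3647, 0.2392]
ee_rot: [0.559, 0.829, 0.0, -0.0]
contact_force: [0.7, -0.4, 0.0]
finger_gap: 0.085
```

```bash
python3 - <<'E'
from h import *
go([.569,.2584,.238],.1489); print(get_state()['joints'].round(2))
E
```

```text
shift [-14.82   8.31   0.12] turn 13.47
[0.48 0.14 1.61 0.   1.38 0.1 ]
```

Emit:
{"name": "send_rows", "arguments": {
  "plan": [
    {"dx": -14.8, "dy": 8.3, "dz": 0, "turn": 13.5, "jaw": 8.5},
    {"dx": -14.8, "dy": 8.3, "dz": 0, "turn": 13.5, "jaw": 8.5},
    {"dx": -14.8, "dy": 8.3, "dz": 0, "turn": 13.5, "jaw": 8.5},
    {"dx": -14.8, "dy": 8.3, "dz": 0, "turn": 13.5, "jaw": 8.5},
    {"dx": -14.8, "dy": 8.3, "dz": 0, "turn": 13.5, "jaw": 8.5}
  ]
}}

```text
time: 1.2
tool_pos: [0.57, 0.2587, 0.2387]
ee_rot: [0.652, 0.758, -0.0, -0.0]
contact_force: [-0.3, 0.0, -0.3]
finger_gap: 0.0852
```

Emit:
{"name": "send_rows", "arguments": {
  "plan": [
    {"dz": 0, "jaw": 8.5},
    {"dz": 0, "jaw": 8.5}
  ]
}}

```text
validation failed for argument at $.pl...
```

```bash
python3 - <<'E'
from h import *
go([.569,.2584,.138],.1489); print(get_state()['joints'].round(2))
E
```

```text
shift [-1.000e-02 -1.000e-01  1.007e+01] turn 0.1
[ 0.23  0.29  1.44 -0.    1.41  0.08]
```

Emit:
{"name": "send_rows", "arguments": {
  "plan": [
    {"dx": 0, "dy": -0.1, "dz": 3, "turn": 0, "jaw": 8.5},
    {"dx": 0, "dy": -0.1, "dz": 6, "turn": 0, "jaw": 8.5},
    {"dx": 0, "dy": -0.1, "dz": 8.5, "turn": 0, "jaw": 8.5},
    {"dx": 0, "dy": -0.1, "dz": 10, "turn": 0, "jaw": 8.5},
    {"dx": 0, "dy": -0.1, "dz": 10, "turn": 0, "jaw": 8.5}
  ]
}}

```text
time: 1.7
tool_pos: [0.5648, 0.2613, 0.1367]
ee_rot: [0.65, 0.76, -0.002, -0.002]
contact_force: [0.5, 0.4, 0.1]
finger_gap: 0.0854
```

```bash
python3 - <<'E'
from h import *
go([.569,.2584,.138],.1489); print(get_state()['contact_force'])
a=crop("top",120,145,130,95,3)
b=crop("scene",240,60,110,130,4)
o=np.zeros((520,390+440,3),np.uint8);o[:a.shape[0],:390]=a;o[:520,390:]=b
cv2.imwrite("pics/e.png",o[:,:800])
E
```

```text
shift [-0.35  0.37 -0.13] turn 0.39
[0.47012353 0.43982916 0.08578408]
```

View pics/e.png

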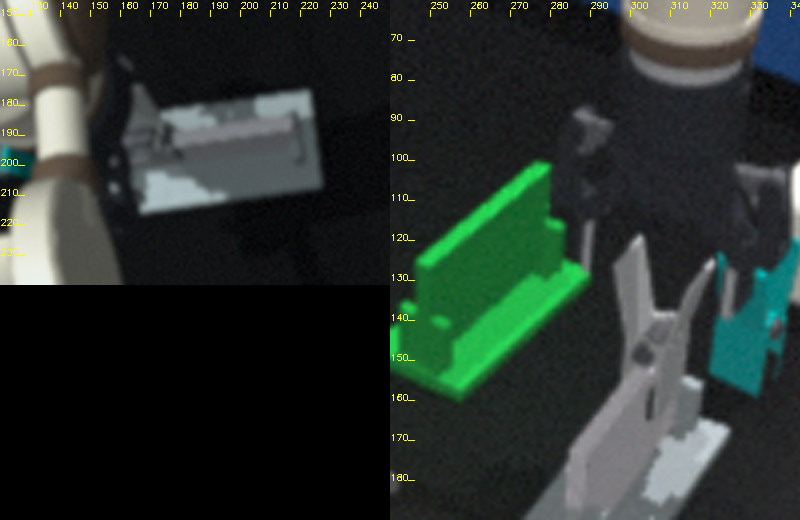

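View 7 shows the fingers (pads at about scene (287,125) and (325,125)) straddling the steel clip's tails. I'll centre on them, then squeeze.

Emit:
{"name": "send_rows", "arguments": {
  "plan": [
    {"dx": -0.35, "dy": 0.35, "dz": -0.1, "turn": 0.4, "jaw": 8.5},
    {"dx": -0.35, "dy": 0.35, "dz": -0.1, "turn": 0.4, "jaw": 8.5},
    {"dx": -0.35, "dy": 0.35, "dz": -0.1, "turn": 0.4, "jaw": 8.5}
  ]
}}

```text
time: 2.1
tool_pos: [0.5722, 0.2578, 0.1416]
ee_rot: [0.653, 0.757, 0.001, 0.001]
contact_force: [-0.4, 0.4, -0.3]
finger_gap: 0.0849
```

```bash
python3 - <<'E'
from h import *
go([.569,.2584,.138],.1489); print(get_state()['contact_force'])
E
```

```text
shift [ 0.11 -0.31  0.36] turn -0.11
[-0.42431832  0.41430864 -0.34343287]
```

```bash
cat >> h.py <<'E'
def avg(n=8):
    A=[]
    for i in range(n): grab_frame("top"); A.append(get_state()['tool_pos'])
    return np.array(A)
E
python3 - <<'E'
from h import *
A=avg(8);print((A*1000).round(1)); go([.569,.2584,.138],.1489,p=A.mean(0))
E
```

```text
[[571.9 257.8 141.2]
 [571.6 257.8 140.9]
 [571.5 257.8 140.6]
 [571.4 257.8 140.5]
 [571.3 257.8 140.4]
 [571.2 257.8 140.3]
 [571.3 257.8 140.3]
 [571.2 257.8 140.3]]
shift [ 0.1  -0.23  0.25] turn -0.08
```

Emit:
{"name": "send_rows", "arguments": {
  "plan": [
    {"dx": 0.1, "dy": -0.2, "dz": 0.2, "turn": 0, "jaw": 8.5},
    {"dx": 0.1, "dy": -0.2, "dz": 0.2, "turn": 0, "jaw": 6},
    {"dx": 0.1, "dy": -0.2, "dz": 0.2, "turn": 0, "jaw": 5.4},
    {"dx": 0.1, "dy": -0.2, "dz": 0.2, "turn": 0, "jaw": 5.4},
    {"dx": 0.1, "dy": -0.2, "dz": 0.2, "turn": 0, "jaw": 5.4}
  ]
}}

```text
time: 3.0
tool_pos: [0.5692, 0.2585, 0.1384]
ee_rot: [0.653, 0.757, 0.0, 0.0]
contact_force: [-0.3, 0.3, 0.8]
finger_gap: 0.0542
```

Emit:
{"name": "send_rows", "arguments": {
  "plan": [
    {"dx": 0, "dy": 0, "dz": 0, "turn": 0, "jaw": 3.5},
    {"dx": 0, "dy": 0, "dz": 0, "turn": 0, "jaw": 1.5},
    {"dx": 0, "dy": 0, "dz": 0, "turn": 0, "jaw": 1.5},
    {"dx": 0, "dy": 0, "dz": 0, "turn": 0, "jaw": 1.5},
    {"dx": 0, "dy": 0, "dz": 0, "turn": 0, "jaw": 1.5}
  ]
}}

```text
time: 3.5
tool_pos: [0.5698, 0.2587, 0.1407]
ee_rot: [0.653, 0.757, 0.001, 0.001]
contact_force: [-3.2, -0.6, 10.7]
finger_gap: 0.0227
```

```bash
python3 - <<'E'
from h import *
A=avg(4);print((A*1000).round(1)); go([.569,.2584,.138],.1489,p=A.mean(0)); s=get_state();print(s['finger_gap'],s['contact_force'])
E
```

```text
[[569.8 258.7 140.7]
 [569.8 258.7 140.7]
 [569.8 258.7 140.7]
 [569.8 258.7 140.7]]
shift [-0.01 -0.09  0.27] turn -0.07
0.022208948361418745 [-4.0959922  -1.29093546  9.98495522]
```

Emit:
{"name": "send_rows", "arguments": {
  "plan": [
    {"dx": 0, "dy": 0, "dz": -1, "turn": 0, "jaw": 1.5},
    {"dx": 0, "dy": 0, "dz": -3, "turn": 0, "jaw": 1.5},
    {"dx": 0, "dy": 0, "dz": -6, "turn": 0, "jaw": 1.5},
    {"dx": 0, "dy": 0, "dz": -9, "turn": 0, "jaw": 1.5},
    {"dx": 0, "dy": 0, "dz": -12, "turn": 0, "jaw": 1.5}
  ]
}}

```text
time: 4.2
tool_pos: [0.569, 0.2584, 0.2594]
ee_rot: [0.653, 0.757, -0.0, -0.0]
contact_force: [-0.3, 0.2, -0.9]
finger_gap: 0.0224
```

```bash
python3 - <<'E'
from h import *
A=avg(6);print((A*1000).round(1)); s=get_state();print(s['finger_gap'],s['contact_force'],s['time'])
p=A[-1]; im=grab_frame("scene"); 
c=proj("scene",[p])[0];print(c)
a=crop("scene",int(c[0])-50,int(c[1])-45,100,100,6,im);cv2.imwrite("pics/f.png",a)
go([.57-.0,-.1,.26],-.2363,p=p)
E
```

```text
[[571.5 259.1 266.1]
 [571.7 259.1 264.2]
 [570.6 258.8 261.1]
 [569.4 258.5 258.6]
 [568.6 258.3 257.1]
 [568.3 258.2 256.2]]
0.022025991344376057 [-0.01426526 -0.87263983 -2.08863341] 4.5
[311.01271506  92.42830023]
shift [-35.46  -5.09  -0.34] turn 21.98
```

View pics/f.png

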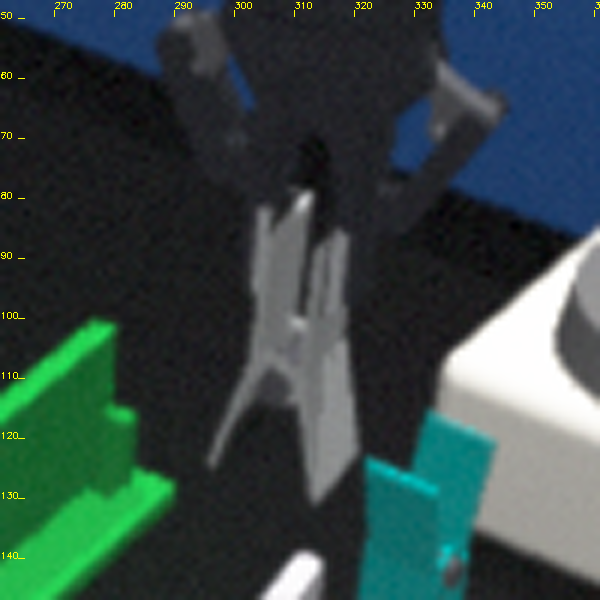

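View 8 shows the steel clip clear of the rail and held open. Its jaw tips are at scene (295,124) and (312,130)/(319,123). Now I'll check how far the hinge sits below the TCP.

```bash
python3 - <<'E'
from h import *
from scipy.optimize import least_squares
A=avg(3); p=np.array([.5683,.2582,.2562]); print(A[-1])
a=.1489;ex=np.array([np.cos(a),np.sin(a),0]);ey=np.array([-np.sin(a),np.cos(a),0]);z=np.array([0,0,1.])
def pts(q):
    k,dx,dy,t=q; H=p-k*z+dx*ex+dy*ey
    f=lambda X,Y,Z:H+(X*np.cos(t)+Z*np.sin(t))*ex+Y*ey+(Z*np.cos(t)-X*np.sin(t))*z
    return [f(.0195,-.02,-.0468),f(.0195,.02,-.0468),f(-.0185,-.02,-.0472),f(.012,-.018,.062),f(-.012,-.018,.062)]
m=np.array([(312.7,131),(319.7,122.8),(296,125),(317.3,85),(303.7,81)])-.5
F=lambda q:np.r_[(proj("scene",pts(q))-m).ravel(),q[2]/.002, q[3]/.05]
r=least_squares(F,[.03,0,0,0],x_scale=.01,loss='soft_l1');print(r.x.round(4));print(F(r.x)[:-2].reshape(-1,2).round(1).tolist())
go([.57-.0,-.1,.26],-.2363,p=A[-1])
E
```

```text
[0.568585   0.25830126 0.25677913]
[ 0.0349  0.0007 -0.0005 -0.0041]
[[-0.1, -1.9], [-0.3, -2.2], [2.1, -0.5], [-3.0, 2.8], [0.8, 3.9]]
shift [-35.46  -5.12  -0.3 ] turn 21.98
```

```bash
python3 - <<'E'
from h import *
go([.5718,-.1162,.26],-.2363)
E
```

```text
shift [-37.09  -5.18  -0.3 ] turn 21.98
```

Emit:
{"name": "send_rows", "arguments": {
  "plan": [
    {"dx": -8, "dy": -1.2, "dz": 0, "turn": 5, "jaw": 1.5},
    {"dx": -16, "dy": -2.4, "dz": 0, "turn": 10, "jaw": 1.5},
    {"dx": -24, "dy": -3.6, "dz": 0, "turn": 15, "jaw": 1.5},
    {"dx": -31, "dy": -4.6, "dz": 0, "turn": 20, "jaw": 1.5},
    {"dx": -37.0, "dy": -5.6, "dz": -0.3, "turn": 22, "jaw": 1.5}
  ]
}}

```text
time: 5.2
tool_pos: [0.5682, 0.0067, 0.2586]
ee_rot: [0.786, 0.618, -0.0, -0.0]
contact_force: [0.7, 0.9, -0.5]
finger_gap: 0.0223
```

```bash
python3 - <<'E'
from h import *
A=avg(10);print((A[::3]*1000).round(1));go([.5718,-.1162,.26],-.2363,p=A[-1]);print(get_state()['finger_gap'])
E
```

```text
[[568.5  -1.2 258.8]
 [568.6   7.6 258.7]
 [568.7   9.8 258.9]
 [568.7   9.8 259. ]]
shift [-12.18   3.22  -0.1 ] turn 0.1
0.022388185771304317
```

Emit:
{"name": "send_rows", "arguments": {
  "plan": [
    {"dx": -3, "dy": 0.8, "dz": 0, "turn": 0, "jaw": 1.5},
    {"dx": -6, "dy": 1.6, "dz": 0, "turn": 0, "jaw": 1.5},
    {"dx": -9, "dy": 2.4, "dz": 0, "turn": 0, "jaw": 1.5},
    {"dx": -11, "dy": 3.0, "dz": 0, "turn": 0, "jaw": 1.5},
    {"dx": -12.2, "dy": 3.2, "dz": 0, "turn": 0.1, "jaw": 1.5}
  ]
}}

```text
time: 6.2
tool_pos: [0.5714, -0.1185, 0.2591]
ee_rot: [0.786, 0.618, -0.0, 0.0]
contact_force: [-0.7, 0.4, -0.7]
finger_gap: 0.0221
```

```bash
python3 - <<'E'
from h import *
A=avg(10);print((A[::3]*1000).round(1));go([.5718,-.1162,.222],-.2363,p=A[-1]);s=get_state();print(s['finger_gap'],s['time'])
print(R.from_quat(s['ee_rot']).as_matrix().round(3))
im=grab_frame("scene");cv2.imwrite("pics/g.png",crop("scene",165,150,100,120,5,im))
E
```

```text
[[ 571.2 -119.6  259.1]
 [ 571.3 -116.6  259.1]
 [ 571.4 -116.4  259.2]
 [ 571.4 -116.9  259.2]]
shift [0.08 0.03 3.72] turn -0.06
0.02263809711409519 6.7
[[ 0.235  0.972  0.   ]
 [ 0.972 -0.235  0.   ]
 [ 0.     0.    -1.   ]]
```

View pics/g.png

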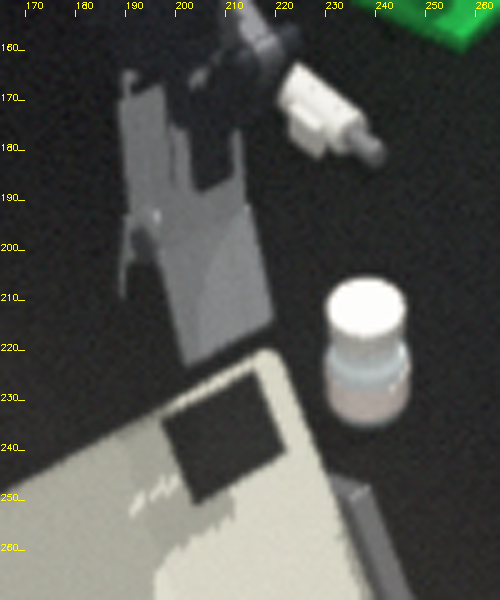

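View 9 shows the open clip hovering above the pad, with its near jaw's corners at scene (202,222) and (218,213). I'll calibrate the clip's offset from those corners.

```bash
python3 - <<'E'
from h import *
from scipy.optimize import least_squares
p=np.array([.5714,-.1169,.2592]);a=-.2363
h=np.array([np.cos(a),np.sin(a),0]);u=np.array([-np.sin(a),np.cos(a),0]);z=np.array([0,0,1.])
m=np.array([(202,222.7),(217.9,213.2)])-.5
def F(q,t=.0195):
    H=p-q[0]*z+q[1]*u
    return (proj("scene",[H+t*h-.02*u-.0468*z,H+t*h+.02*u-.0468*z])-m).ravel()
for t in(.0175,.0195,.021):
    r=least_squares(lambda q:F(q,t),[.035,0]);print(r.x.round(4),r.fun.round(2))
E
```

```text
[0.0436 0.0023] [-0.58 -0.05  0.61  0.07]
[0.0411 0.0011] [-0.61 -0.03  0.65  0.05]
[0.0392 0.0002] [-0.63 -0.02  0.67  0.04]
```

Emit:
{"name": "send_rows", "arguments": {
  "plan": [
    {"dx": 0.1, "dy": 0, "dz": 2, "turn": 0, "jaw": 1.5},
    {"dx": 0.1, "dy": 0, "dz": 4, "turn": 0, "jaw": 1.5},
    {"dx": 0.1, "dy": 0, "dz": 5, "turn": 0, "jaw": 1.5},
    {"dx": 0.1, "dy": 0, "dz": 6, "turn": 0, "jaw": 1.5},
    {"dx": 0.1, "dy": 0, "dz": 6.6, "turn": 0, "jaw": 1.5}
  ]
}}

```text
time: 7.25
tool_pos: [0.5715, -0.1166, 0.1926]
ee_rot: [0.786, 0.618, -0.0, -0.0]
contact_force: [0.2, -0.8, -1.1]
finger_gap: 0.0225
```

```bash
python3 - <<'E'
from h import *
A=avg(10);print((A[::3]*1000).round(1));s=get_state();print(s['finger_gap'],s['time'],s['contact_force'],s['wrist_torque'])
go([.5718,-.1162,.187],-.2363,p=A[-1])
E
```

```text
[[ 571.1 -116.5  191.8]
 [ 571.9 -116.8  193.8]
 [ 572.  -116.8  194. ]
 [ 571.8 -116.7  193.6]]
0.022415011845621502 7.75 [-0.1068361  -0.12646294 -1.35204659] [0.04219003 0.02185981 0.04962486]
shift [ 0.05 -0.01  0.66] turn -0.12
```

Emit:
{"name": "send_rows", "arguments": {
  "plan": [
    {"dx": 0, "dy": 0, "dz": 0.3, "turn": 0, "jaw": 1.5},
    {"dx": 0, "dy": 0, "dz": 0.7, "turn": 0, "jaw": 1.5},
    {"dx": 0, "dy": 0, "dz": 0.7, "turn": 0, "jaw": 1.5},
    {"dx": 0, "dy": 0, "dz": 0.7, "turn": 0, "jaw": 1.5},
    {"dx": 0, "dy": 0, "dz": 0.7, "turn": 0, "jaw": 1.5}
  ]
}}

```text
time: 8.25
tool_pos: [0.5717, -0.1167, 0.1862]
ee_rot: [0.786, 0.618, 0.0, 0.0]
contact_force: [1.2, -0.4, -0.8]
finger_gap: 0.0222
```

Emit:
{"name": "send_rows", "arguments": {
  "plan": [
    {"dx": 0, "dy": 0, "dz": 0.2, "turn": 0, "jaw": 1.5},
    {"dx": 0, "dy": 0, "dz": 0.4, "turn": 0, "jaw": 1.5},
    {"dx": 0, "dy": 0, "dz": 0.4, "turn": 0, "jaw": 1.5},
    {"dx": 0, "dy": 0, "dz": 0.4, "turn": 0, "jaw": 1.5},
    {"dx": 0, "dy": 0, "dz": 0.4, "turn": 0, "jaw": 1.5}
  ]
}}

```text
time: 8.75
tool_pos: [0.5727, -0.1171, 0.1832]
ee_rot: [0.786, 0.618, 0.001, 0.001]
contact_force: [5.1, -1.6, 5.4]
finger_gap: 0.0225
```

Emit:
{"name": "send_rows", "arguments": {
  "plan": [
    {"dx": 0, "dy": 0, "dz": 0, "turn": 0, "jaw": 2.6},
    {"dx": 0, "dy": -0.2, "dz": 0.2, "turn": 0, "jaw": 2.8},
    {"dx": 0, "dy": -0.4, "dz": 0.4, "turn": 0, "jaw": 2.8},
    {"dx": 0, "dy": -0.5, "dz": 0.5, "turn": 0, "jaw": 2.8},
    {"dx": 0, "dy": -0.5, "dz": 0.5, "turn": 0, "jaw": 2.8}
  ]
}}

```text
time: 9.25
tool_pos: [0.5666, -0.1155, 0.1771]
ee_rot: [0.786, 0.618, 0.0, 0.0]
contact_force: [4.1, -0.7, 3.9]
finger_gap: 0.0279
```

```bash
python3 - <<'E'
from h import *
A=avg(3);print((A*1000).round(1));s=get_state();print(s['finger_gap'],s['time'],s['contact_force'],s['wrist_torque'])
F=np.array([.5663,-.1149,.122]);h=np.array([np.cos(-.2363),np.sin(-.2363),0]);print("rel h,z mm",(A[-1]-F)@h*1000,(A[-1]-F)[2]*1000)
im=grab_frame("scene");cv2.imwrite("pics/i.png",crop("scene",165,150,100,120,5,im))
E
```

```text
[[ 566.7 -115.5  177.1]
 [ 566.7 -115.5  177.1]
 [ 566.7 -115.5  177.1]]
0.027985879512723404 9.4 [ 2.80520536 -0.87332674  2.52288875] [-0.213192   -0.89110447  0.0313236 ]
rel h,z mm 0.5169961148962345 55.12312771211883
```

View pics/i.png

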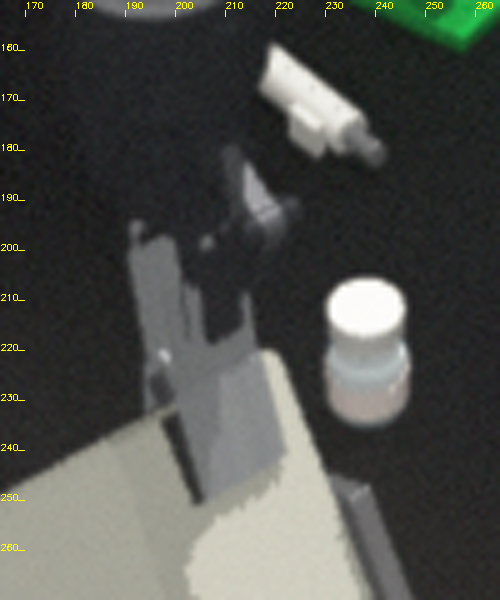

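View 10 shows the jaws straddling the edge right on the pad, with the near jaw's tip at (204-220,240-250), and the clip starting to lean. Contact forces are small, so I'll keep easing down and back while letting the tails open.

Emit:
{"name": "send_rows", "arguments": {
  "plan": [
    {"dx": 0, "dy": -0.2, "dz": 0.2, "turn": 0, "jaw": 2.9},
    {"dx": 0, "dy": -0.4, "dz": 0.4, "turn": 0, "jaw": 3.0},
    {"dx": 0, "dy": -0.6, "dz": 0.5, "turn": 0, "jaw": 3.1},
    {"dx": 0, "dy": -0.6, "dz": 0.5, "turn": 0, "jaw": 3.1},
    {"dx": 0, "dy": -0.6, "dz": 0.5, "turn": 0, "jaw": 3.1}
  ]
}}

```text
time: 9.95
tool_pos: [0.5607, -0.114, 0.172]
ee_rot: [0.786, 0.618, -0.0, -0.0]
contact_force: [2.9, -0.2, 3.4]
finger_gap: 0.0311
```

Emit:
{"name": "send_rows", "arguments": {
  "plan": [
    {"dx": 0, "dy": -0.2, "dz": 0.2, "turn": 0, "jaw": 3.1},
    {"dx": 0, "dy": -0.4, "dz": 0.3, "turn": 0, "jaw": 3.2},
    {"dx": 0, "dy": -0.5, "dz": 0.4, "turn": 0, "jaw": 3.3},
    {"dx": 0, "dy": -0.5, "dz": 0.4, "turn": 0, "jaw": 3.3},
    {"dx": 0, "dy": -0.5, "dz": 0.4, "turn": 0, "jaw": 3.3}
  ]
}}

```text
time: 10.45
tool_pos: [0.5559, -0.1129, 0.168]
ee_rot: [0.786, 0.618, -0.0, -0.0]
contact_force: [2.9, -0.8, 3.3]
finger_gap: 0.0328
```

```bash
cat >> h.py <<'E'
def st():
    A=avg(2);s=get_state();print(s['finger_gap'].round(4) if hasattr(s['finger_gap'],'round') else s['finger_gap'],s['time'],s['contact_force'].round(1),s['wrist_torque'].round(2))
    F=np.array([.5663,-.1149,.122]);h=np.array([np.cos(-.2363),np.sin(-.2363),0]);u=np.array([-h[1],h[0],0]);d=(A[-1]-F)*1000
    print("rel h,u,z mm",(d@h).round(1),(d@u).round(1),d[2].round(1),"tilt",R.from_quat(s['ee_rot']).as_matrix()[:,2].round(3))
E
python3 - <<'E'
from h import *
st()
E
```

```text
0.032769559803078996 10.55 [ 2.5 -0.5  4.4] [-0.19 -0.84  0.05]
rel h,u,z mm -10.6 -0.4 46.1 tilt [-0.  0. -1.]
```

Emit:
{"name": "send_rows", "arguments": {
  "plan": [
    {"dx": 0, "dy": -0.2, "dz": 0.2, "turn": 0, "jaw": 3.3},
    {"dx": 0, "dy": -0.4, "dz": 0.3, "turn": 0, "jaw": 3.4},
    {"dx": 0, "dy": -0.5, "dz": 0.4, "turn": 0, "jaw": 3.5},
    {"dx": 0, "dy": -0.5, "dz": 0.4, "turn": 0, "jaw": 3.5},
    {"dx": 0, "dy": -0.5, "dz": 0.4, "turn": 0, "jaw": 3.5}
  ]
}}

```text
time: 11.05
tool_pos: [0.5511, -0.1117, 0.1644]
ee_rot: [0.786, 0.618, 0.0, 0.0]
contact_force: [2.3, -0.6, 5.6]
finger_gap: 0.0351
```

```bash
python3 - <<'E'
from h import *
st()
im=grab_frame("scene")
a=crop("scene",165,160,80,110,5,im); b=crop("top",310,150,70,75,5)
o=np.zeros((550,750,3),np.uint8);o[:550,:400]=a;o[:375,400:]=b
cv2.imwrite("pics/j.png",o)
E
```

```text
0.03530496057604304 11.15 [ 2.2 -0.1  7.1] [-0.19 -0.73  0.01]
rel h,u,z mm -15.5 -0.4 42.5 tilt [ 0. -0. -1.]
```

View pics/j.png

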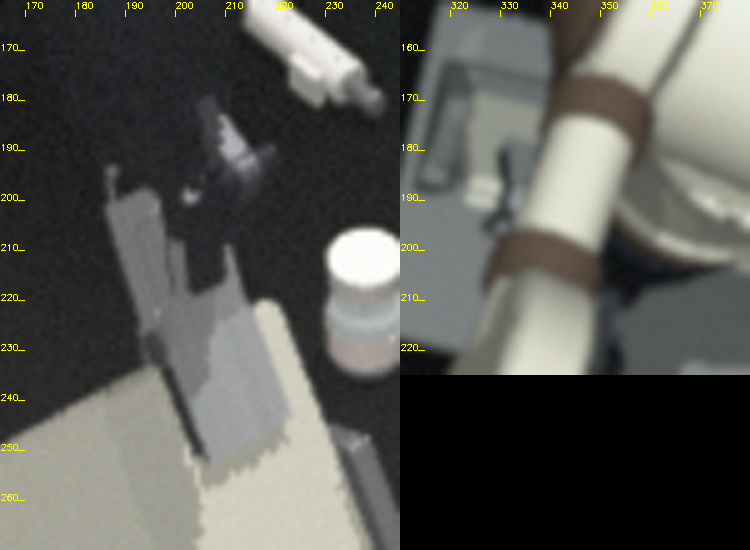

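View 11 shows the clip well down: the near jaw tip is at (206-221,243-252), beyond the pad's lower edge, and it is leaning further. Now I'll let the jaws close while the fingers follow the leaning tails.

Emit:
{"name": "send_rows", "arguments": {
  "plan": [
    {"dx": 0, "dy": -0.2, "dz": 0.0, "turn": 0, "jaw": 3.8},
    {"dx": 0, "dy": -0.4, "dz": 0.0, "turn": 0, "jaw": 4.1},
    {"dx": 0, "dy": -0.6, "dz": 0.0, "turn": 0, "jaw": 4.4},
    {"dx": 0, "dy": -0.8, "dz": 0.0, "turn": 0, "jaw": 4.8},
    {"dx": 0, "dy": -0.8, "dz": 0.0, "turn": 0, "jaw": 4.8}
  ]
}}

```text
time: 11.75
tool_pos: [0.5425, -0.1095, 0.1634]
ee_rot: [0.786, 0.618, -0.001, -0.001]
contact_force: [2.6, -0.8, -1.2]
finger_gap: 0.048
```

```bash
python3 - <<'E'
from h import *
st()
E
```

```text
0.048135788910636565 11.85 [ 2.5 -0.8 -0.7] [-0.13 -0.45  0.04]
rel h,u,z mm -24.2 -0.3 41.6 tilt [-0.002  0.001 -1.   ]
```

Emit:
{"name": "send_rows", "arguments": {
  "plan": [
    {"dx": 0, "dy": -0.3, "dz": 0.0, "turn": 0, "jaw": 5.2},
    {"dx": 0, "dy": -0.6, "dz": 0.0, "turn": 0, "jaw": 5.6},
    {"dx": 0, "dy": -0.9, "dz": 0.0, "turn": 0, "jaw": 5.9},
    {"dx": 0, "dy": -0.9, "dz": 0.0, "turn": 0, "jaw": 5.9},
    {"dx": 0, "dy": -0.9, "dz": 0.0, "turn": 0, "jaw": 5.9}
  ]
}}

```text
time: 12.35
tool_pos: [0.5345, -0.1076, 0.1642]
ee_rot: [0.786, 0.618, -0.0, -0.0]
contact_force: [2.0, -0.1, -0.4]
finger_gap: 0.0591
```

```bash
python3 - <<'E'
from h import *
st()
E
```

```text
0.059166167624296655 12.45 [ 0.6 -0.1 -0.9] [-0.06 -0.22  0.03]
rel h,u,z mm -32.6 -0.4 42.2 tilt [-0.  0. -1.]
```

Emit:
{"name": "send_rows", "arguments": {
  "plan": [
    {"dx": 0, "dy": -0.2, "dz": 0.0, "turn": 0, "jaw": 6.2},
    {"dx": 0, "dy": -0.4, "dz": 0.0, "turn": 0, "jaw": 6.2},
    {"dx": 0, "dy": -0.5, "dz": 0.0, "turn": 0, "jaw": 6.2},
    {"dx": 0, "dy": -0.5, "dz": 0.0, "turn": 0, "jaw": 6.2}
  ]
}}

```text
time: 12.85
tool_pos: [0.5298, -0.1065, 0.1643]
ee_rot: [0.786, 0.618, 0.0, 0.0]
contact_force: [3.1, -0.6, -1.3]
finger_gap: 0.0621
```

```bash
python3 - <<'E'
from h import *
st()
E
```

```text
0.06200610827341821 12.95 [ 2.3  0.1 -0.6] [-0.08 -0.46  0.01]
rel h,u,z mm -37.3 -0.4 42.3 tilt [ 0. -0. -1.]
```

Emit:
{"name": "send_rows", "arguments": {
  "plan": [
    {"dx": 0, "dy": 0, "dz": 0.0, "turn": 0, "jaw": 7.5},
    {"dx": 0, "dy": 0, "dz": 0.0, "turn": 0, "jaw": 8.5},
    {"dx": 0, "dy": 0, "dz": 0.0, "turn": 0, "jaw": 8.5},
    {"dx": 0, "dy": 0, "dz": 0.0, "turn": 0, "jaw": 8.5},
    {"dx": 0, "dy": 0, "dz": 0.0, "turn": 0, "jaw": 8.5}
  ]
}}

```text
time: 13.45
tool_pos: [0.5296, -0.1064, 0.1641]
ee_rot: [0.786, 0.618, -0.0, -0.0]
contact_force: [-1.0, -0.1, 0.7]
finger_gap: 0.0851
```

```bash
python3 - <<'E'
from h import *
st()
E
```

```text
0.08479323736480358 13.55 [-0.7 -0.1 -0.2] [-0.   -0.02 -0.  ]
rel h,u,z mm -37.6 -0.4 42.1 tilt [-0.  0. -1.]
```

Free of contact. I'll lift straight up and move aside for a clear last look.

Emit:
{"name": "send_rows", "arguments": {
  "plan": [
    {"dx": 0, "dy": 0, "dz": -1, "turn": 0, "jaw": 8.5},
    {"dx": 0, "dy": 0, "dz": -3, "turn": 0, "jaw": 8.5},
    {"dx": 0, "dy": 0, "dz": -6, "turn": 0, "jaw": 8.5},
    {"dx": 0, "dy": 0, "dz": -9, "turn": 0, "jaw": 8.5},
    {"dx": 0, "dy": 0, "dz": -11, "turn": 0, "jaw": 8.5}
  ]
}}

```text
time: 14.05
tool_pos: [0.5305, -0.1068, 0.2776]
ee_rot: [0.786, 0.618, 0.001, 0.002]
contact_force: [0.6, -0.2, 0.3]
finger_gap: 0.0848
```

Emit:
{"name": "send_rows", "arguments": {
  "plan": [
    {"dx": 4, "dy": 0, "dz": 0, "turn": 0, "jaw": 8.5},
    {"dx": 8, "dy": 0, "dz": 0, "turn": 0, "jaw": 8.5},
    {"dx": 12, "dy": 0, "dz": 0, "turn": 0, "jaw": 8.5},
    {"dx": 16, "dy": 0, "dz": 0, "turn": 0, "jaw": 8.5},
    {"dx": 20, "dy": 0, "dz": 0, "turn": 0, "jaw": 8.5}
  ]
}}

```text
time: 14.55
tool_pos: [0.5773, 0.0894, 0.2752]
ee_rot: [0.786, 0.618, 0.0, 0.0]
contact_force: [0.7, 0.2, 1.0]
finger_gap: 0.0849
```

```bash
python3 - <<'E'
from h import *
st();avg(6)
im=grab_frame("scene")
a=crop("scene",110,170,130,130,4,im); b=crop("top",305,145,120,110,4)
b=b[:,:280] if 0 else cv2.resize(b,(280*1,257))
b=crop("top",310,150,70,75,4)
c=crop("top",390,175,50,65,4)
o=np.zeros((560,800,3),np.uint8);o[:520,:520]=a;o[:300,520:800]=b;o[300:560,520:720]=c
cv2.imwrite("pics/k.png",o)
E
```

```text
0.08475726565478205 14.65 [-0.3  0.5  0.1] [-0.03 -0.    0.01]
rel h,u,z mm -37.8 203.8 152.9 tilt [ 0.001  0.002 -1.   ]
```

View pics/k.png

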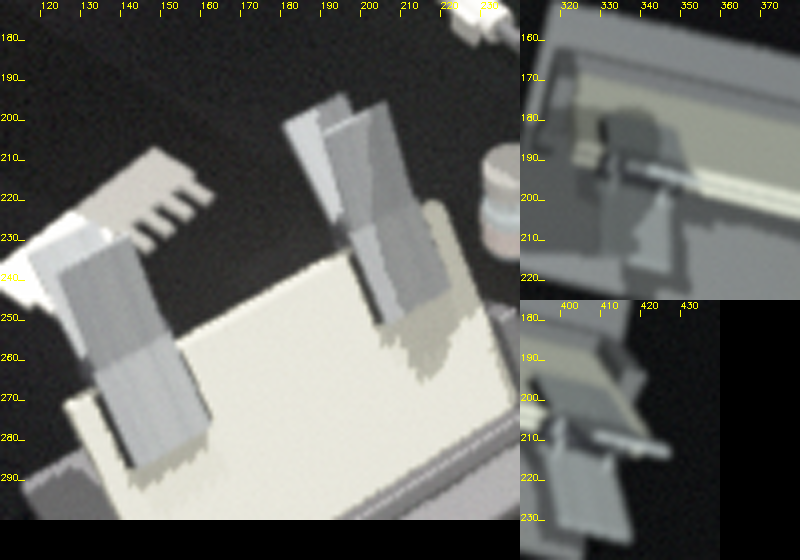

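```bash
python3 - <<'E'
from h import *
from scipy.optimize import least_squares
T=np.array([.5499,-.183,.122]);a=-.2363;L=np.radians(32)
h=np.array([np.cos(a),np.sin(a),0]);u=np.array([-np.sin(a),np.cos(a),0]);z=np.array([0,0,1.])
zc=-h*np.sin(L)+z*np.cos(L);n=h*np.cos(L)+z*np.sin(L)
def pts(q,off):
    d,t,yo,tw,xo=q; C=R.from_matrix(np.c_[n,u,zc])*R.from_euler('yx',[t,tw])
    H=T+u*(off+yo)+zc*d+n*xo
    return H+C.apply([[.009,-.02,-.05],[.009,.02,-.05],[.0255,-.018,.06],[.0255,.018,.06]])
for nm,off,m in(("new",.07,[(205,251.7),(223,242.5),(190.5,203.7),(206.7,195.5)]),("fitted",-.07,[(143.2,287),(162.7,275),(124.2,238.7),(142.5,229.2)])):
    m=np.array(m)-.5
    F=lambda q:np.r_[(proj("scene",pts(q,off))-m).ravel(),q[4]/.001]
    r=least_squares(F,[.01,0,0,0,0],x_scale=.01);print(nm,"d,yo mm",(r.x[[0,2]]*1000).round(1),"tilt,twist deg",np.degrees(r.x[[1,3]]).round(1),r.fun.round(1))
E
```

```text
new d,yo mm [5.5 0.7] tilt,twist deg [-0.  -0.5] [ 0.9  0.1 -1.   0.   0.3 -0.2 -0.3  0.1  0. ]
fitted d,yo mm [7.9 0.5] tilt,twist deg [4.  1.1] [ 0.6 -0.4 -0.6  0.4  0.2  0.1 -0.2 -0.1  0. ]
```

```bash
python3 - <<'E'
from h import *
T=np.array([.5499,-.183,.122]);a=-.2363;L=np.radians(32)
h=np.array([np.cos(a),np.sin(a),0]);u=np.array([-np.sin(a),np.cos(a),0]);z=np.array([0,0,1.])
zc=-h*np.sin(L)+z*np.cos(L);n=h*np.cos(L)+z*np.sin(L)
for off in(.07,-.07):
  for t in(-8,-4,0,4):
    C=R.from_matrix(np.c_[n,u,zc])*R.from_euler('y',t,degrees=True)
    H=T+u*off+zc*.01
    print(off,t,proj("top",H+C.apply([[.0255,.018,.06],[.0255,-.018,.06],[-.0255,.018,.06],[-.0255,-.018,.06]])).round(1).tolist())
print("obs new [336,190],[350.7,195],[337.5,217],[347.5,217.5]; fitted [408.7,208],[427,213],[400,232],[417,235]")
E
```

```text
0.07 -8 [[335.2, 195.6], [353.5, 200.0], [327.8, 216.7], [345.4, 221.0]]
0.07 -4 [[335.8, 193.3], [354.1, 197.7], [328.4, 215.4], [346.1, 219.7]]
0.07 0 [[336.4, 191.0], [354.7, 195.5], [329.0, 214.0], [346.8, 218.4]]
0.07 4 [[336.9, 188.8], [355.2, 193.2], [329.6, 212.5], [347.5, 216.9]]
-0.07 -8 [[406.8, 212.9], [425.4, 217.4], [396.7, 233.5], [414.6, 237.9]]
-0.07 -4 [[407.4, 210.6], [426.1, 215.1], [397.6, 232.3], [415.6, 236.7]]
-0.07 0 [[408.0, 208.3], [426.7, 212.8], [398.6, 231.0], [416.7, 235.4]]
-0.07 4 [[408.6, 206.0], [427.2, 210.5], [399.5, 229.6], [417.7, 234.0]]
obs new [336,190],[350.7,195],[337.5,217],[347.5,217.5]; fitted [408.7,208],[427,213],[400,232],[417,235]
```

In the top view the new clip matches a 0-degree tilt to within about 2 degrees, the same as the fitted one. Handing in.

```bash
python3 -c "
from station import *
print(close_job())"
```

```text
the job is handed in; nothing more can be done
None
```

The spare steel clip is now closed on the dark pad at the cassette's free end, and the job is handed in at about 15 s of the 42 s. I squeezed it open, lifted it off the grey rail and brought it down over the edge still open. The tool cannot tilt in this interface, so the clip went over upright. I then let the tails open in small steps while moving down and back, and the jaws turned it to the cassette's lean. The highest of the force readings I took was about 11 N.

**Final checks:**
- **Position:** it is within about 1 mm of the pad's centre along the edge, with the hinge roughly 6–8 mm beyond the edge. The fitted clip's is 10 mm by the description.
- **Squareness:** the top view gives 0 degrees of tilt, within about 2 degrees, for both clips. In the scene view the new clip reads 0 degrees but the fitted one reads 4, so the two views disagree. I trusted the top view because the scene camera sees this tilt poorly.
- **Surroundings:** the gripper is open and clear of everything. The parts of the vial and comb in the last crop looked undisturbed. I did not re-check the other bystanders, but the arm's path stayed above them.

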